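Roll the facing slips of a shelf board down flush

ROBOT

A 6-joint arm with a two-finger parallel gripper is mounted at the origin on a cart in front of the work surface, level with it; the furniture and walls round the work are solid. World frame = base frame: x ahead of the robot, y to its left, z up, the work surface at z = 0. Lengths are in m, angles in degrees, forces in N, time in s.
With the tool pointing down it reaches from about 0.4 to 0.825 m from the base axis. Payload 7 kg.
Tool frame: the origin (TCP) lies on the centre line of the jaws, within the pads' length; the fingertips stand 19 mm ahead of it and the grasp point (between the pads) is the TCP; z points along the fingers, y is the line along which they close (so a half turn about z gives the same grasp; the last joint's range is limited). The gripper opens to 88 mm and grips with 3 to 60 N. Pads are 19 mm wide; open, the fingers measure 130 mm over their backs; the gripper's body (78 mm by 193 mm) begins 47 mm behind the grasp point.
Start: joints at [81.824, 20.546, 0.682, 0, -70.136, -16.507], TCP at [0.282, 0.613, 0.246] pointing down, gripper open.
Joint ranges: [-176.03, 176.03], [-82.01, 121.73], [-58.28, 71.71], [-173.87, 95.51], [-174.79, -0.11], [-173.66, 173.66]. Speed limits (degrees/s): [136.94, 136.94, 172.46, 180, 180, 180].

INTERFACE

Orientations are given as [roll, pitch, yaw] about the fixed x, y, z axes, in that order (R = Rz(yaw) Ry(pitch) Rx(roll)).
In Python, from plant import get_state, capture, close_job gives the robot as it stands.
- The arm moves only by the tool apply_moves, never from a script. Its argument "targets" is a list of rows, each a list of 7 numbers: the opening, from 0 (shut) to 1 (fully open), then the shift along the tool's x, y, z normalised to -1 to 1, where 1 is 1000 mm, then the turn, a rotation vector about the tool's x, y, z normalised to -1 to 1, where 1 is 90 degrees. In form: [[claw, tx, ty, tz, ax, ay, az], ...]. A call has 1 to 20 rows; each row shifts and turns the commanded pose from where the row before left it, along the tool's axes as they then stand; what a row does not reach is not made up. A row lasts 1/12 s, in which the tool goes at most 41.7 mm and 7.16 degrees, less where a joint would pass 70% of its speed; a pose out of reach is approached as far as the arm can. A call with a number of a shift or a turn outside -1 to 1 is refused whole. A call with a gripper value outside its range is refused whole. The fingers move at their own pace and stop on an object; "newtons" is the grip in N (left out, the last holds). Time passes only in rows, so rows that do not move let the fingers close. It gives the time, the measured TCP pose, the force, the opening and the grip force at its end, in the units of the state.
- get_state(): the state, without advancing time (a new reading comes with each control period).
- capture(name): name is "scene" or "top" or "wrist"; returns a dict with "frame" (400x640x3 uint8, red, green, blue), "range_z" (400x640 float32, m along the optical axis (not along the pixel's ray), 0 where there is no reading), "camera_matrix" (3x3 intrinsics, pixels), "T" (4x4, takes a point from camera to world coordinates). Camera axes: x right, y down, z forward; pixel columns grow to the right and rows downward; lengths in m; the calibration is good to about 2 mm. A picture is of the moment at which its call begins.
- close_job(): hands the job in; it is judged then, once.
The state is a dict: "time_s": time; "joints": joint angles; "qd": joint speeds; "joint_torque": joint torques, N m; "tcp_pos": TCP position; "eef_rot": TCP orientation; "contact_force": force on the tool from outside, world axes, zero at the start; "moment": the same for the moment, N m; "gripper_width": finger opening in m; "gripper_force": force on a finger pad.
Only numpy, scipy, OpenCV 4.12 (cv2) and the standard library are available. Lean on these libraries where they do the work, as an engineer would, in place of code of your own. Each camera call takes 0.05 s, during which the arm holds its last target. There are 200 camera calls.

TASK

Push the loose board up against the wooden stop that is screwed to the bench, then take the hand roller and roll it along the board, pressing down steadily, until every facing slip is bedded flush with the board's edging; do not press the slips with the fingers. Leave the board tight against the stop and stand the roller back on the bench on its drum and tail, clear of the board, without disturbing the pencil, the tea glass or the roll of tape.

Things in the scene. Friction and masses are not known exactly. Their poses are not given: they have to be found in the camera images.
- stop: bench stop: a pine offcut 34 (x) x 90 (y) x 18 (z) mm screwed to the bench; it cannot move. Origin at the centre of its underside, on the bench (z = 0). Its x points away from the robot, y to the left of that; the face that takes the board is at x = -17 mm in its own frame.
- board: loose shelf board, 190 (x) x 100 (y) x 20 (z) mm, 0.8 to 1.15 kg: plywood with a dark hardwood edging, top 20 mm above the underside. Origin: centre of the underside. Its flat +x end goes against the stop; it starts 15 to 45 mm short of it, up to 12 mm aside and 0.12 rad askew. Inside the edging seven facing slips lie across it, side by side.
- board_left (a point): +x +y corner of the board, 10 mm above its underside; axes as the board.
- board_right (a point): +x -y corner of the board, 10 mm above its underside; axes as the board.
- board_back (a point): middle of the board's -x end face, the end nearer the robot, to be pushed (about 4 to 9 N); two spread fingertips on this face square the board as they push, a single one may leave it askew; 10 mm above the underside. Axes as the board.
- roller: loose hand roller, 0.43 kg: rubber drum 40 mm thick, 60 mm wide, turning freely in a steel yoke (80 mm over the axle, top 56 mm high), wooden grip over the drum, wooden tail handle behind. At rest it stands on drum and tail end, z vertical. Origin on the bench under the axle, which is 20 mm above it along y; x is forward; the tail reaches to x = -125 mm and is 45 mm high at x = -50 mm.
- grip (a point): centre of the roller's grip, a flat-sided block 30 (x) x 36 (y) x 50 mm tall. At rest it leans back (top towards -x) by 10 degrees; this point is 70 mm from the axle along the lean, 89 mm above the bench at rest. Held with the grip upright, the tail end is 20 mm above the drum's underside. Axes as the roller (not leaning).
- drum (a joint): turning angle of the roller's drum about its axle (rad, any value; it grows as the roller rolls forward).
- slip1 (a joint): height (m) by which this facing slip stands proud of the board's edging: 0 = flush, at its lower stop; at the start 2 to 3.5 mm. The slip is 24 (x) x 83 (y) x 5 mm and lies on contact adhesive: it goes straight down under 6 to 7 N and stays where it has been pressed. Centre at x = -75 mm, y = 0 on the board (the end nearest the robot).
- slip2 (a joint): height (m) by which this slip stands proud of the edging: 0 = flush, at its lower stop; at the start 2 to 3.5 mm. Centre at x = -50 mm, y = 0 on the board.
- slip3 (a joint): height (m) by which this slip stands proud of the edging: 0 = flush, at its lower stop; at the start 2 to 3.5 mm. Centre at x = -25 mm, y = 0 on the board.
- slip4 (a joint): height (m) by which this slip stands proud of the edging: 0 = flush, at its lower stop; at the start 2 to 3.5 mm. Centre at x = +0 mm, y = 0 on the board.
- slip5 (a joint): height (m) by which this slip stands proud of the edging: 0 = flush, at its lower stop; at the start 2 to 3.5 mm. Centre at x = +25 mm, y = 0 on the board.
- slip6 (a joint): height (m) by which this slip stands proud of the edging: 0 = flush, at its lower stop; at the start 2 to 3.5 mm. Centre at x = +50 mm, y = 0 on the board.
- slip7 (a joint): height (m) by which this slip stands proud of the edging: 0 = flush, at its lower stop; at the start 2 to 3.5 mm. Centre at x = +75 mm, y = 0 on the board (the end nearest the stop).
- pencil: bystander: a pencil, 7 x 142 x 7 mm, lying beside the board. Origin at the centre of its underside, long axis y.
- tea_glass: bystander: a tea glass, 62 mm wide, 86 mm tall, standing beyond the work. Origin at the centre of its foot.
- tape_electrical: bystander: a black roll of electrical tape, 57 mm across, 19 mm high, lying flat to the right of the stop. Origin at the centre of its underside.
Things that resemble listed ones, but are neither listed nor needed, are in the scene too. Of the things that look like the stop, take the one that is farthest from the robot's base at the start.

How it is judged (in metres and radians):
On the way, in this order (a step that is already met when the one before it is completed fails the run):
1. the board lies against the stop (x of each of board_left, board_right in the frame of stop above -0.022 m and y of board_back in the frame of stop between -0.035 and 0.035 m), for 0.2 s.
2. the roller rolls on the board, pressing on it, with its drum turning (contact force between roller and board above 4 N and (velocity of joint drum above 0.3 rad/s or velocity of joint drum below -0.3 rad/s)), for 0.3 s.
3. all seven slips are flush (value of joint each of slip1, slip2, slip3, slip4, slip5, slip6, slip7 below 0.001 m), for 0.2 s.
At the end, for the whole second after the job is handed in: Each slip stands under 1 mm proud; both front corners of the board are within 5 mm of the stop's face, its rear end within 35 mm of the stop's centre line; the roller stands still on the bench on drum and tail (under 6 mm off it, tilt under 0.12 rad), not touching the board (all of step 1 and all of step 3 and angle between roller's own z axis and vertical below 0.12 rad and height (world z) of roller between -0.004 and 0.006 m and contact force between roller and board below 0.1 N and linear speed of each of roller, board below 0.02 m/s).
It fails at once if the fingers press on a slip (more than 3 N) (contact force between the fingers and slip1 above 3 N or contact force between the fingers and slip2 above 3 N or contact force between the fingers and slip3 above 3 N or contact force between the fingers and slip4 above 3 N or contact force between the fingers and slip5 above 3 N or contact force between the fingers and slip6 above 3 N or contact force between the fingers and slip7 above 3 N).
It fails at once if the pencil, the tea glass or the roll of tape is moved more than 25 mm (distance of any of pencil, tea_glass, tape_electrical from where it was at the start of the episode above 0.025 m).
It fails at once if the tea glass is tipped (angle between tea_glass's own z axis and vertical above 0.35 rad).
It also fails if it takes over 61 s, if anything falls off the work surface, if the arm or the gripper's body presses on something with over 40 N, if the wrist force passes 120 N, or if a joint passes its speed limit or range.

## Working session

There is one attempt and no reset: what is moved stays moved. The work goes in short steps, Python scripts to look and compute and a tool call to move; the robot and the scene stay as the last step left them, time stands still between calls to the robot, and variables do not carry over. Pictures are saved under pics/ and viewed, at most 10 in all, crops included, and the job is handed in when it is done.

Besides the shell and the picture viewer there is one more tool, called after "Call:" as name(argument=value, ...) on one line, values as JSON. apply_moves: Moves the arm, as the interface text tells. Scaled input: -1 to 1 covers 1000 mm each way for a shift and 90 degrees each way for a turn. Its arguments: {"type":"object","properties":{"targets":{"type":"array","items":{"type":"array","items":{"type":"number"}}},"newtons":{"type":"number"}},"required":["targets"]}

```bash
mkdir -p pics; ls
cat > h.py <<'E'
import numpy as np,cv2
from plant import get_state,capture,close_job
def save(c,n,crop=None,s=1):
    im=cv2.cvtColor(c["frame"],cv2.COLOR_RGB2BGR)
    if crop: im=im[crop[1]:crop[3],crop[0]:crop[2]]
    cv2.imwrite("pics/"+n,cv2.resize(im,None,fx=s,fy=s,interpolation=cv2.INTER_CUBIC))
def ray(c,uv,z):
    uv=np.atleast_2d(np.array(uv,float));K=np.array(c["camera_matrix"]);T=np.array(c["T"])
    d=np.c_[(uv[:,0]-K[0,2])/K[0,0],(uv[:,1]-K[1,2])/K[1,1],np.ones(len(uv))]@T[:3,:3].T
    o=T[:3,3];return o+d*((z-o[2])/d[:,2])[:,None]
def cloud(c):
    v,u=np.mgrid[:400,:640];K=np.array(c["camera_matrix"]);T=np.array(c["T"]);z=c["range_z"]
    p=np.stack([(u-K[0,2])/K[0,0]*z,(v-K[1,2])/K[1,1]*z,z],-1)@T[:3,:3].T+T[:3,3]
    p[z<=0]=np.nan;return p
E
python3 - <<'E'
from h import *
a=capture("top");b=capture("scene")
save(a,"top1.png",s=1.25);save(b,"scene1.png",s=1.25)
np.set_printoptions(precision=3,suppress=True)
print(get_state());print(a["T"],a["camera_matrix"],b["T"])
E
```

```text
pics
{'time_s': 0.1, 'joints': array([ 81.825,  20.589,   0.641,  -0.02 , -70.135, -16.506]), 'qd': array([-0.021, -0.02 ,  0.031,  0.038, -0.035, -0.074]), 'joint_torque': array([ -0.001, -58.416,  29.375,   7.015,   0.01 ,  -0.   ]), 'tcp_pos': array([0.282, 0.613, 0.245]), 'eef_rot': array([179.915,  -0.006, -24.688]), 'contact_force': array([-0.448,  0.649, -0.715]), 'moment': array([0.007, 0.016, 0.001]), 'gripper_force': 0.0, 'gripper_width': 0.08765303924246955}
[[-0.309 -0.926  0.217  0.342]
 [-0.951  0.301 -0.07  -0.163]
 [-0.    -0.229 -0.974  1.056]
 [ 0.     0.     0.     1.   ]] [[488.658   0.    316.073]
 [  0.    488.658 197.141]
 [  0.      0.      1.   ]] [[-0.865 -0.297  0.404  0.133]
 [-0.501  0.543 -0.673  0.458]
 [-0.02  -0.785 -0.619  0.715]
 [ 0.     0.     0.     1.   ]]
```

View pics/top1.png

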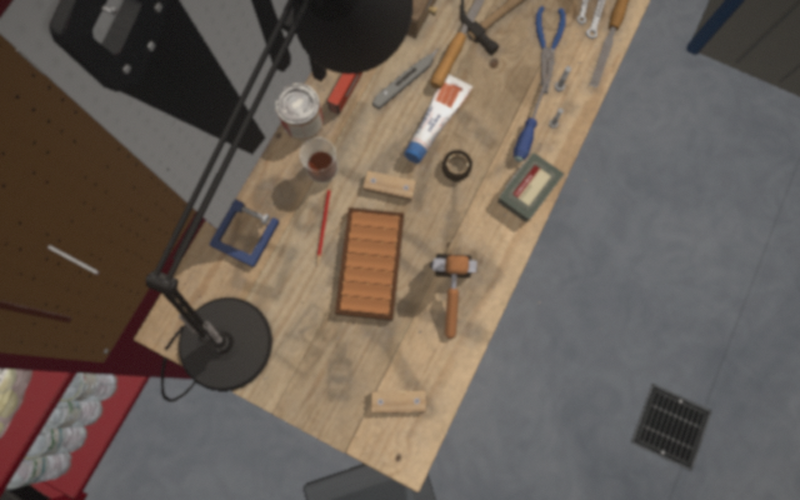

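View pics/scene1.png

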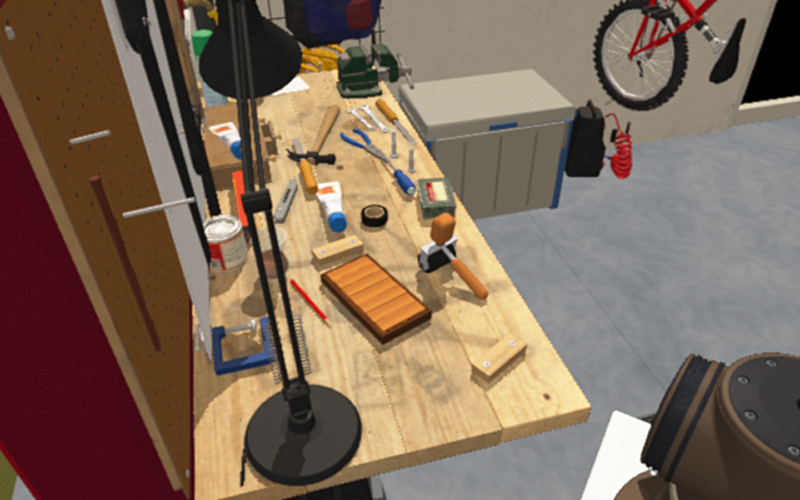

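The top view (800x500) shows the board at about (371,263) and the stop candidates at (388,186) and (398,402). The roller's drum is at (455,265) with its tail down to (452,335). The pencil is at (324,222), the glass at (319,160), the tape at (457,165), and a lamp stands on the left. Now to measure them.

```bash
cat > m.py <<'E'
from h import *
np.set_printoptions(precision=4,suppress=True)
a=capture("top");P=cloud(a)
hsv=cv2.cvtColor(a["frame"],cv2.COLOR_RGB2HSV)
f=lambda pts:np.array(pts)/1.25
print("stops",ray(a,f([(388,186),(398,402)]),.018)[:,:2])
print("glass,tape,pencil ends",ray(a,f([(319,165),(457,165),(328,192),(320,254)]),.01)[:,:2])
print("lamp base",ray(a,f([(225,343),(271,343)]),.02)[:,:2])
# height mask rectangles
def rect(box,zlo,zhi,name):
    x0,y0,x1,y1=[int(i/1.25) for i in box]
    m=np.zeros((400,640),bool);m[y0:y1,x0:x1]=True
    m&=(P[...,2]>zlo)&(P[...,2]<zhi)
    q=P[m];r=cv2.minAreaRect(q[:,:2].astype(np.float32))
    print(name,len(q),np.median(q[:,2]),r,"\n",cv2.boxPoints(r));return q
rect((330,200,410,325),.012,.03,"board")
rect((355,165,420,205),.010,.03,"stopfar")
rect((365,380,432,420),.010,.03,"stopnear")
q=rect((425,240,485,345),.06,.13,"grip")
q=rect((425,240,485,345),.025,.06,"yoke+tail")
q=rect((435,280,470,345),.02,.06,"tail")
E
python3 m.py
```

```text
stops [[ 0.6836 -0.26  ]
 [ 0.3225 -0.1611]]
glass,tape,pencil ends [[ 0.7631 -0.1539]
 [ 0.6857 -0.3922]
 [ 0.7087 -0.1548]
 [ 0.6037 -0.109 ]]
lamp base [[0.5035 0.0854]
 [0.4797 0.0119]]
board 3962 0.02180086950841642 ((0.5608676075935364, -0.1881834864616394), (0.10004584491252899, 0.1909843385219574), 65.91819763183594) 
 [[ 0.4533 -0.1949]
 [ 0.6276 -0.2728]
 [ 0.6685 -0.1815]
 [ 0.4941 -0.1035]]
stopfar 615 0.01739135434557415 ((0.6859380602836609, -0.26379936933517456), (0.08979104459285736, 0.03532320261001587), 59.34384536743164) 
 [[ 0.6479 -0.2934]
 [ 0.6782 -0.3114]
 [ 0.724  -0.2342]
 [ 0.6936 -0.2162]]
stopnear 732 0.01800514175141743 ((0.32319116592407227, -0.1625874787569046), (0.0900150015950203, 0.03398079052567482), 73.55091094970703) 
 [[ 0.2942 -0.2009]
 [ 0.3267 -0.2106]
 [ 0.3522 -0.1242]
 [ 0.3196 -0.1146]]
grip 278 0.11126231090034239 ((0.4955761134624481, -0.316474050283432), (0.03573733940720558, 0.029656006023287773), 70.25758361816406) 
 [[ 0.4756 -0.3283]
 [ 0.5035 -0.3383]
 [ 0.5156 -0.3047]
 [ 0.4877 -0.2946]]
yoke+tail 549 0.03852486039440706 ((0.4741445481777191, -0.31896328926086426), (0.07192841917276382, 0.1241794154047966), 88.09873962402344) 
 [[ 0.4109 -0.3528]
 [ 0.535  -0.357 ]
 [ 0.5374 -0.2851]
 [ 0.4133 -0.281 ]]
tail 327 0.03409940025417302 ((0.44105032086372375, -0.2958281338214874), (0.019397621974349022, 0.090054452419281), 68.8098373413086) 
 [[ 0.3956 -0.2886]
 [ 0.4795 -0.3211]
 [ 0.4865 -0.3031]
 [ 0.4026 -0.2705]]
```

```bash
cat > o.py <<'E'
from h import *
H={}
for n in("top","scene"):
    p=cloud(capture(n)).reshape(-1,3);p=p[np.isfinite(p).all(1)]
    for x,y,z in p:
        if -.2<x<.95 and -.6<y<.95 and z>-.1:
            k=(int(np.floor(x/.05)),int(np.floor(y/.05)));H.setdefault(k,[]).append(z)
print("rows x cells(.05), cols y from .90 down; max height cm / min>5cm")
print("      "+"".join("%6d"%(j*5) for j in range(18,-10,-1)))
for i in range(18,-5,-1):
    s="%5d "%(i*5)
    for j in range(18,-10,-1):
        z=np.array(H.get((i,j),[]))
        if len(z)==0:s+="     .";continue
        w=z[z>.03];s+="%6s"%("0" if len(w)==0 else "%d-%d"%(w.min()*100,w.max()*100))
    print(s)
E
python3 o.py
```

```text
rows x cells(.05), cols y from .90 down; max height cm / min>5cm
          90    85    80    75    70    65    60    55    50    45    40    35    30    25    20    15    10     5     0    -5   -10   -15   -20   -25   -30   -35   -40   -45
   90      .     .     .     .     .     .     .     .     .     .     .     .     .     0     .     .     .     .     .     .     .  5-41  3-44  3-43   3-4   4-4     0     0
   85      .     .     .     .     .     .     .     .     .     .     .     .     .     0     .     .     .     .     .     0  3-39  3-46  4-46  3-40   3-4     0     0   3-3
   80      .     .     .     .     .     .     .     .     .     .     .     .     .     .     .     .     .     .     0  3-39  3-47   3-7  3-46  3-45     0     0     0     0
   75      .     .     .     .     .     .     .     .     .     .     .     .     .     .     .     .     .     0  3-53  3-54  7-51   3-8  3-47 31-47 34-43  3-39   3-3     0
   70      .     .     .     .     .     .     .     .     .     .     .     .     .     .     .     .   3-4  3-62  3-65 29-59     0  3-46  3-47 32-35 32-36   3
[... 2464 characters left out ...]

   -5      .     .     .     .     .     .     .     .     .     .     .     .     .     .     .     .     . 23-26     .     .     .     .     .     .     .     .     .     .
  -10      .     .     .     .     .     .     .     .     .     .     .     .     .     .     .     .     .     .     .     .     .     .     .     .     .     .     .     .
  -15      .     .     .     .     .     .     .     .     .     .     .     .     .     .     .     .     .     .     .     .     .     .     .     .     .     .     .     .
  -20      .     .     .     .     .     .     .     .     .     .     .     .     .     .     .     .     .     .     .     .     .     .     .     .     .     .     .     .
```

```bash
cat >> h.py <<'E'
from scipy.spatial.transform import Rotation as Ro
np.set_printoptions(precision=4,suppress=True)
def go(p,rpy=None,step=.035):
    s=get_state();R=Ro.from_euler('xyz',s["eef_rot"],degrees=True)
    d=R.inv().apply(np.array(p)-s["tcp_pos"]);n=int(np.ceil(np.linalg.norm(d)/step))
    print("shift tool",d,"rows",n,"each",d/max(n,1))
    if rpy is not None:
        rv=(R.inv()*Ro.from_euler('xyz',rpy,degrees=True)).as_rotvec()/(np.pi/2)
        m=int(np.ceil(np.abs(np.linalg.norm(rv))/.075));print("turn",rv,"rows",m,"each",rv/max(m,1))
Rz=Ro.from_euler('z',-30.7,degrees=True)
def st(x,y,z): return Rz.apply([x,y,z])+[.686,-.264,0]   # stop frame to world
E
python3 - <<'E'
from h import *
s=get_state();R=Ro.from_euler('xyz',s["eef_rot"],degrees=True)
pts=[s["tcp_pos"],[.18,.40,.25],[.33,.27,.25],[.42,.05,.25],[.43,-.10,.25],st(-.275,-.005,.25)]
for a,b in zip(pts,pts[1:]):
    d=R.inv().apply(np.array(b)-a);n=int(np.ceil(np.linalg.norm(d)/.035));print(n,d/n,b)
go(pts[-1],[180,0,-30.7])
E
```

```text
7 [-0.0005  0.0337 -0.0007] [0.18, 0.4, 0.25]
6 [0.0318 0.0092 0.    ] [0.33, 0.27, 0.25]
7 [0.0248 0.0232 0.    ] [0.42, 0.05, 0.25]
5 [0.0143 0.0264 0.    ] [0.43, -0.1, 0.25]
1 [0.0271 0.0183 0.    ] [ 0.447  -0.1279  0.25  ]
shift tool [ 0.4596  0.6043 -0.0043] rows 22 each [ 0.0209  0.0275 -0.0002]
turn [ 0.0005 -0.0001  0.0668] rows 1 each [ 0.0005 -0.0001  0.0668]
```

Call:
apply_moves(targets=[[0.45,0,0.034,0,0,0,0],[0.45,0,0.034,0,0,0,0],[0.45,0,0.034,0,0,0,0],[0.45,0,0.034,0,0,0,0],[0.45,0,0.034,0,0,0,0],[0.45,0,0.034,0,0,0,0],[0.45,0,0.034,0,0,0,0],[0.45,0.032,0.009,0,0,0,0],[0.45,0.032,0.009,0,0,0,0],[0.45,0.032,0.009,0,0,0,0],[0.45,0.032,0.009,0,0,0,0],[0.45,0.032,0.009,0,0,0,0],[0.45,0.032,0.009,0,0,0,0]])

```text
time_s: 1.33
tcp_pos: [0.3352, 0.2666, 0.246]
eef_rot: [-179.9, 0.0, -24.6]
contact_force: [0.4, 1.5, 1.6]
gripper_width: 0.0395
gripper_force: 0.0
```

Call:
apply_moves(targets=[[0.45,0.025,0.023,0,0,0,0],[0.45,0.025,0.023,0,0,0,0],[0.45,0.025,0.023,0,0,0,0],[0.45,0.025,0.023,0,0,0,0],[0.45,0.025,0.023,0,0,0,0],[0.45,0.025,0.023,0,0,0,0],[0.45,0.025,0.023,0,0,0,0],[0.45,0.014,0.026,0,0,0,0],[0.45,0.014,0.026,0,0,0,0],[0.45,0.014,0.026,0,0,0,0],[0.45,0.014,0.026,0,0,0,0],[0.45,0.014,0.026,0,0,0,0],[0.45,0,0,0,0,0,0.067]])

```text
time_s: 2.42
tcp_pos: [0.4352, -0.1024, 0.2455]
eef_rot: [180.0, 0.0, -30.6]
contact_force: [0.3, 0.4, 0.1]
gripper_width: 0.0392
gripper_force: 0.0
```

Run:
```python
from h import *
s=get_state();print(s["time_s"],s["tcp_pos"],s["eef_rot"],s["joints"],s["contact_force"],s["gripper_width"])
go(st(-.275,-.005,.026),[180,0,-30.7])
c=capture("wrist");save(c,"w1.png",s=1.25)
P=cloud(c);q=P[(P[...,2]>.012)&(P[...,2]<.03)&(P[...,0]>.4)]
print(len(q))
if len(q)>50:
    r=cv2.minAreaRect(q[:,:2].astype(np.float32));print(r,cv2.boxPoints(r))
```

```text
2.4167 [ 0.4352 -0.1024  0.2455] [179.9535   0.0044 -30.6166] [ 12.188   -1.5544 -26.5327   0.0344 -65.0566  47.181 ] [0.3345 0.4064 0.0985] 0.03920881270481202
shift tool [0.0231 0.0157 0.2195] rows 7 each [0.0033 0.0022 0.0314]
turn [0.0005 0.     0.0009] rows 1 each [0.0005 0.     0.0009]
27926
((0.5135644674301147, -0.038735926151275635), (0.5562349557876587, 0.2933913469314575), 59.315345764160156) [[ 0.2455 -0.2031]
 [ 0.4978 -0.3528]
 [ 0.7816  0.1256]
 [ 0.5293  0.2753]]
```

View pics/w1.png

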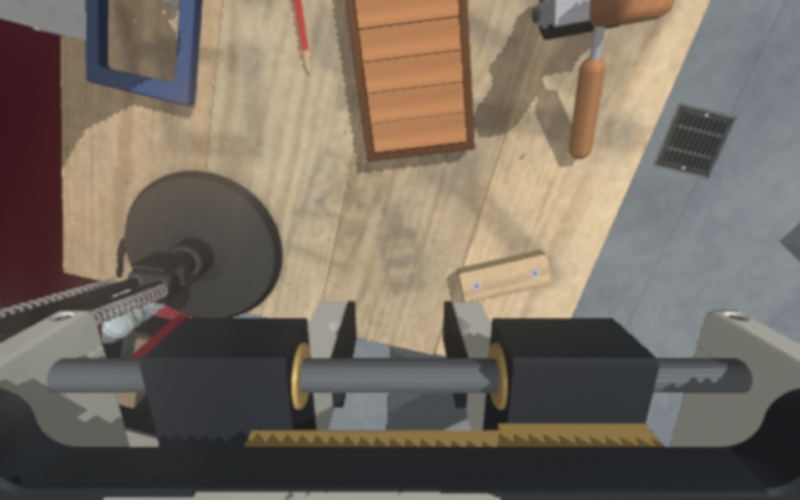

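```bash
cat > w.py <<'E'
from h import *
def rect(P,lo,hi,zlo,zhi,name):
    m=(P[...,2]>zlo)&(P[...,2]<zhi)&(P[...,0]>lo[0])&(P[...,1]>lo[1])&(P[...,0]<hi[0])&(P[...,1]<hi[1])
    n,l,stt,_=cv2.connectedComponentsWithStats(m.astype(np.uint8))
    k=1+np.argmax(stt[1:,4]);q=P[l==k];r=cv2.minAreaRect(q[:,:2].astype(np.float32))
    print(name,len(q),np.median(q[:,2]).round(4),np.round(r[0],4),np.round(r[1],4),round(r[2],2),"\n",cv2.boxPoints(r));return q
E
python3 - <<'E'
from w import *
P=cloud(capture("wrist"))
rect(P,(.4,-.35),(.7,-.05),.014,.03,"board")
rect(P,(.63,-.33),(.74,-.2),.014,.03,"stop")
rect(P,(.4,-.4),(.6,-.28),.07,.13,"grip")
E
```

```text
board 11412 0.0228 [ 0.5323 -0.1764] [0.1001 0.1296] 65.89 
 [[ 0.4527 -0.1957]
 [ 0.571  -0.2486]
 [ 0.6119 -0.1572]
 [ 0.4936 -0.1043]]Traceback (most recent call last):
  File "<stdin>", line 4, in <module>
  File "w.py", line 5, in rect
    k=1+np.argmax(stt[1:,4]);q=P[l==k];r=cv2.minAreaRect(q[:,:2].astype(np.float32))
        ~~~~~~~~~^^^^^^^^^^^
    return _wrapfunc(a, 'argmax', axis=axis, out=out, **kwds)
    return bound(*args, **kwds)
ValueError: attempt to get argmax of an empty sequence
```

Call:
apply_moves(targets=[[0.45,0.012,0.008,0.03,0,0,0],[0.45,0.011,0.008,0.032,0,0,0],[0.45,0,0,0.035,0,0,0],[0.45,0,0,0.035,0,0,0],[0.45,0,0,0.035,0,0,0],[0.45,0,0,0.035,0,0,0],[0.45,0,0,0.016,0,0,0],[0.45,0,0,0,0,0,0],[0.45,0.01,0,0,0,0,0],[0.45,0.01,0,0,0,0,0]])

```text
time_s: 3.35
tcp_pos: [0.4659, -0.1343, 0.0289]
eef_rot: [-180.0, -0.1, -30.5]
contact_force: [1.4, 1.6, 1.1]
gripper_width: 0.0394
gripper_force: 3.5
```

Call:
apply_moves(targets=[[0.45,0.005,0,0,0,0,0],[0.45,0.005,0,0,0,0,0],[0.45,0.005,0,0,0,0,0],[0.45,0.005,0,0,0,0,0],[0.45,0.005,0,0,0,0,0]])

```text
time_s: 3.77
tcp_pos: [0.4852, -0.1472, 0.0287]
eef_rot: [-180.0, 0.1, -30.7]
contact_force: [-6.8, 7.5, 5.0]
gripper_width: 0.0393
gripper_force: 4.6
```

Run:
```python
from h import *
s=get_state();print(s["time_s"],s["tcp_pos"],Rz.inv().apply(s["tcp_pos"]-np.array([.686,-.264,0])),s["contact_force"],s["moment"])
```

```text
3.7667 [ 0.4852 -0.1472  0.0287] [-0.2323 -0.0021  0.0287] [-6.7546  7.5475  5.0194] [2.5779 2.4222 0.3244]
```

Call:
apply_moves(targets=[[0.45,0.004,0,0,0,0,0],[0.45,0.004,0,0,0,0,0],[0.45,0.003,0,0,0,0,0],[0.45,0.001,0,0,0,0,0]])

```text
time_s: 4.1
tcp_pos: [0.4959, -0.1535, 0.0287]
eef_rot: [-180.0, 0.0, -30.7]
contact_force: [-6.4, 7.1, 5.8]
gripper_width: 0.0396
gripper_force: 4.6
```

Call:
apply_moves(targets=[[0.45,0.002,0,0,0,0,0],[0.45,0.001,0,0,0,0,0]])

```text
time_s: 4.27
tcp_pos: [0.4961, -0.1541, 0.0284]
eef_rot: [180.0, 0.3, -30.7]
contact_force: [-16.4, 19.7, 15.2]
gripper_width: 0.0397
gripper_force: 11.3
```

Run:
```python
from w import *
s=get_state();print(s["time_s"],s["tcp_pos"],Rz.inv().apply(s["tcp_pos"]-np.array([.686,-.264,0])),s["contact_force"],s["moment"])
P=cloud(capture("scene"))
rect(P,(.4,-.35),(.72,-.05),.010,.03,"board?")
S=(P-np.array([.686,-.264,0]))@Rz.as_matrix()
m=(np.abs(S[...,1])<.05)&(S[...,2]>.012)&(S[...,2]<.03)&(S[...,0]>-.24)&(S[...,0]<.03)
q=S[m]
for y in np.arange(-.04,.05,.02):
    k=q[np.abs(q[:,1]-y)<.006];x=np.sort(k[:,0]);g=np.diff(x);i=np.argsort(g)[-2:];print(y,x[0],x[-1],[(x[j],x[j+1]) for j in i])
```

```text
4.2667 [ 0.4961 -0.1541  0.0284] [-0.2194 -0.0024  0.0284] [-16.4063  19.6634  15.1714] [7.3218 5.3004 0.771 ]
board? 844 0.0213 [ 0.6722 -0.2375] [0.0827 0.1217] 38.9 
 [[ 0.6018 -0.2161]
 [ 0.6782 -0.3109]
 [ 0.7426 -0.2589]
 [ 0.6662 -0.1642]]
-0.04 -0.23305058017853933 0.01886810179086611 [(np.float64(-0.22898733167038812), np.float64(-0.1779099607335522)), (np.float64(-0.16430547925279496), np.float64(0.005036646844622444))]
-0.02 -0.2326870905615357 0.016971877110951206 [(np.float64(-0.18813309500022557), np.float64(-0.1777252844754374)), (np.float64(-0.16372111599539582), np.float64(-0.05813168630098243))]
0.0 -0.21080622290421028 0.01759758744904994 [(np.float64(-0.09016424158802792), np.float64(-0.08698958046674322)), (np.float64(-0.20200735925702165), np.float64(-0.09016424158802792))]
0.019999999999999997 -0.23249279144290855 0.01589288901212288 [(np.float64(-0.014298087482065083), np.float64(-0.011017289099992991)), (np.float64(-0.22440817095317758), np.float64(-0.08814609501165059))]
0.04 -0.2113706589158876 0.017674074512154244 [(np.float64(-0.18183337836394983), np.float64(-0.17561933863021273)), (np.float64(-0.17339430499050487), np.float64(-0.07261202190251391))]
```

Call:
apply_moves(targets=[[0.45,0,0,0,0,0,0],[0.45,0,0,0,0,0,0],[0.45,-0.015,0,0,0,0,0],[0.45,-0.015,0,0,0,0,0],[0.45,0,0,-0.035,0,0,0],[0.45,0,0,-0.035,0,0,0],[0.7,0,0,-0.035,0,0,0],[1,0,0,-0.035,0,0,0],[1,0,0,-0.035,0,0,0],[1,0,0,-0.035,0,0,0],[1,0,0,0,0,0,0]])

```text
time_s: 5.23
tcp_pos: [0.4771, -0.1406, 0.247]
eef_rot: [-179.6, -0.8, -30.6]
contact_force: [1.7, -0.8, -0.3]
gripper_width: 0.0674
gripper_force: 0.0
```

```bash
cat >> h.py <<'E'
def rollR(yaw,lean):  # tool orientation holding the grip: roller yaw, lean back (deg)
    x=np.array([np.cos(np.radians(yaw)),np.sin(np.radians(yaw)),0]);l=np.radians(lean);z=np.array([0,0,1.])
    tz=-(np.cos(l)*z-np.sin(l)*x);ty=-(np.cos(l)*x+np.sin(l)*z)
    return Ro.from_matrix(np.c_[np.cross(ty,tz),ty,tz])
E
python3 - <<'E'
from w import *
s=get_state();print(s["time_s"],s["tcp_pos"],s["contact_force"])
c=capture("top");P=cloud(c);save(c,"t2.png",(240,120,440,290),4)
b=rect(P,(.4,-.35),(.72,-.05),.012,.03,"board+stop")
S=(P-np.array([.686,-.264,0]))@Rz.as_matrix()
q=S[(S[...,2]>.0185)&(S[...,2]<.03)&(np.abs(S[...,1])<.08)&(S[...,0]>-.25)&(S[...,0]<0)];r=cv2.minAreaRect(q[:,:2].astype(np.float32));print("board in stop frame",r,cv2.boxPoints(r))
rect(P,(.4,-.4),(.6,-.25),.1,.13,"grip top")
P=cloud(capture("wrist"));
try:
 rect(P,(.4,-.4),(.6,-.25),.1,.13,"grip top wrist")
except Exception as e: print("none")
R=rollR(-20.5,10);rpy=R.as_euler('xyz',degrees=True);print(rpy)
g=np.array([.4997,-.318,.089])
go(g-.13*R.apply([0,0,1]),rpy)
E
```

```text
5.2333 [ 0.4771 -0.1406  0.247 ] [ 1.7328 -0.8287 -0.304 ]
board+stop 2021 0.0207 [ 0.6215 -0.2489] [0.0869 0.1828] 75.0 
 [[ 0.522  -0.2672]
 [ 0.6986 -0.3145]
 [ 0.7211 -0.2306]
 [ 0.5445 -0.1832]]
board in stop frame ((-0.06927900016307831, -0.029279537498950958), (0.16649141907691956, 0.07670789957046509), 18.981517791748047) [[-0.1605 -0.0201]
 [-0.1355 -0.0926]
 [ 0.0219 -0.0385]
 [-0.003   0.0341]]
grip top 263 0.1121 [ 0.496  -0.3168] [0.0357 0.0301] 69.45 
 [[ 0.4757 -0.3283]
 [ 0.5038 -0.3388]
 [ 0.5164 -0.3054]
 [ 0.4882 -0.2948]]
grip top wrist 1775 0.1128 [ 0.4963 -0.3165] [0.035 0.031] 69.3 
 [[ 0.4756 -0.3274]
 [ 0.5046 -0.3383]
 [ 0.5169 -0.3056]
 [ 0.4879 -0.2946]]
[-170.     0.  -110.5]
shift tool [0.0903 0.1443 0.0239] rows 5 each [0.0181 0.0289 0.0048]
turn [0.0877 0.0761 0.8842] rows 12 each [0.0073 0.0063 0.0737]
```

Call:
apply_moves(targets=[[1,0.018,0.029,0,0,0,0],[1,0.018,0.029,0,0,0,0],[1,0.018,0.029,0,0,0,0],[1,0.018,0.029,0,0,0,0],[1,0.018,0.029,0,0,0,0],[1,0,0,0,0.007,0.006,0.074],[1,0,0,0,0.007,0.006,0.074],[1,0,0,0,0.007,0.006,0.074],[1,0,0,0,0.007,0.006,0.074],[1,0,0,0,0.007,0.006,0.074],[1,0,0,0,0.007,0.006,0.074],[1,0,0,0,0.007,0.006,0.074],[1,0,0,0,0.007,0.006,0.074],[1,0,0,0,0.007,0.006,0.074],[1,0,0,0,0.007,0.006,0.074],[1,0,0,0,0.007,0.006,0.074],[1,0,0,0,0.007,0.006,0.074],[1,0,0,0,0,0,0]])

```text
time_s: 6.83
tcp_pos: [0.4755, -0.3103, 0.2372]
eef_rot: [-170.8, -0.1, -111.1]
contact_force: [-0.2, 0.4, 0.8]
gripper_width: 0.0881
gripper_force: 0.0
```

Run:
```python
from w import *
s=get_state();print(s["time_s"],s["tcp_pos"],s["eef_rot"],s["joints"],s["contact_force"])
c=capture("wrist");save(c,"w2.png",s=1.25);P=cloud(c)
try: rect(P,(.4,-.4),(.6,-.25),.1,.13,"grip top")
except Exception: print("none")
S=(P-np.array([.686,-.264,0]))@Rz.as_matrix()
q=S[(S[...,2]>.016)&(S[...,2]<.03)&(np.abs(S[...,1])<.08)&(S[...,0]>-.25)&(S[...,0]<-.02)]
if len(q)>30: r=cv2.minAreaRect(q[:,:2].astype(np.float32));print("board",r,cv2.boxPoints(r))
R=rollR(-20.6,10);g=np.array([.500,-.318,.089])
go(g,R.as_euler('xyz',degrees=True))
```

```text
6.8333 [ 0.4755 -0.3103  0.2372] [-170.8395   -0.0538 -111.1432] [-12.4256   5.6543 -21.4366   1.7769 -53.8736  -9.6476] [-0.2374  0.3685  0.7954]
grip top 1158 0.1126 [ 0.4945 -0.3182] [0.0344 0.0293] 69.72 
 [[ 0.4748 -0.3293]
 [ 0.5023 -0.3395]
 [ 0.5143 -0.3072]
 [ 0.4867 -0.297 ]]
board ((-0.1150946095585823, -0.009819138795137405), (0.18832312524318695, 0.10021600127220154), 1.655157446861267) [[-0.2107  0.0375]
 [-0.2078 -0.0626]
 [-0.0195 -0.0572]
 [-0.0224  0.043 ]]
shift tool [-0.0016 -0.0016  0.1504] rows 5 each [-0.0003 -0.0003  0.0301]
turn [ 0.0097 -0.0013 -0.0008] rows 1 each [ 0.0097 -0.0013 -0.0008]
```

View pics/w2.png

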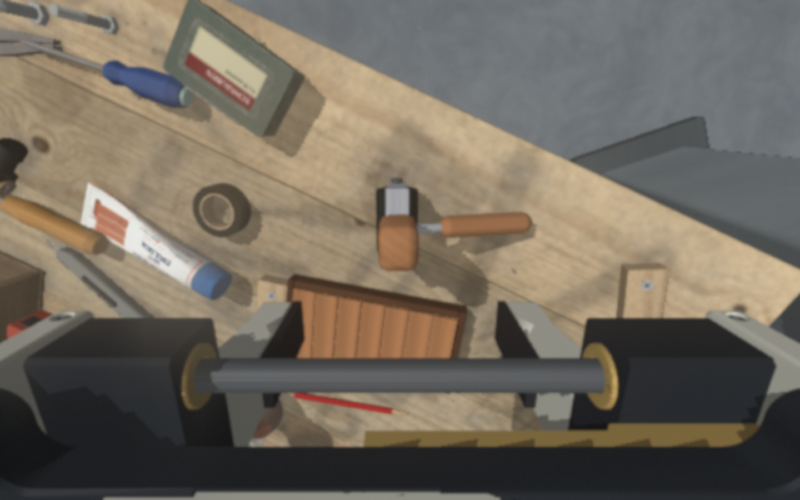

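Run:
```python
from w import *
for n in("top","wrist"):
    c=capture(n);P=cloud(c);hsv=cv2.cvtColor(c["frame"],cv2.COLOR_RGB2HSV)
    S=(P-np.array([.686,-.264,0]))@Rz.as_matrix()
    zone=(S[...,2]>.012)&(S[...,2]<.03)&(np.abs(S[...,1])<.075)&(S[...,0]>-.25)&(S[...,0]<.03)
    hh=hsv[zone];
    far=zone&(S[...,0]>-.01);print(n,far.sum(),"stop hsv",np.median(hsv[far],0) if far.sum() else None,"board",np.median(hsv[zone&(S[...,0]<-.04)],0))
    pale=zone&((hsv[...,1]<130)&(hsv[...,2]>90))&(S[...,0]>-.04)
    brd=zone&~((hsv[...,1]<130)&(hsv[...,2]>90))
    for nm,m in(("stop",pale),("board",brd)):
        m=cv2.morphologyEx(m.astype(np.uint8),cv2.MORPH_OPEN,np.ones((3,3)))>0
        q=S[m]
        if len(q)>20: r=cv2.minAreaRect(q[:,:2].astype(np.float32));print(nm,len(q),cv2.boxPoints(r).tolist())
```

```text
top 441 stop hsv [ 16.  87. 208.] board [nan nan nan]
stop 590 [[-0.03366277739405632, 0.045307159423828125], [-0.031811170279979706, -0.04560263454914093], [0.018711421638727188, -0.04457361251115799], [0.016859814524650574, 0.046336181461811066]]
wrist 366 stop hsv [ 17.  77. 179.] board [ 13. 132. 154.]
stop 483 [[-0.03619956225156784, -0.014364735223352909], [-0.033505529165267944, -0.049750909209251404], [0.01791328191757202, -0.045836277306079865], [0.015219248831272125, -0.010450102388858795]]
board 5728 [[-0.2193339765071869, -0.011641457676887512], [-0.1960826963186264, -0.10072430968284607], [-0.018128961324691772, -0.05427709221839905], [-0.04138024151325226, 0.03480575978755951]]
  return _methods._mean(a, axis=axis, dtype=dtype,
  ret = um.true_divide(
```

Call:
apply_moves(targets=[[1,-0.0015,0.001,0,0.01,0,0],[1,0,0,0.03,0,0,0],[1,0,0,0.03,0,0,0],[1,0,0,0.03,0,0,0],[1,0,0,0.03,0,0,0],[1,0,0,0.015,0,0,0],[1,0,0,0.012,0,0,0],[1,0,0,0,0,0,0]])

```text
time_s: 7.65
tcp_pos: [0.4984, -0.3176, 0.0896]
eef_rot: [-170.2, -0.1, -110.7]
contact_force: [-0.2, -0.7, 0.2]
gripper_width: 0.0874
gripper_force: 0.0
```

Call:
apply_moves(newtons=50, targets=[[0,0,0,0,0,0,0],[0,0,0,0,0,0,0],[0,0,0,0,0,0,0],[0,0,0,0,0,0,0],[0,0,0,0,0,0,0],[0,0,0,0,0,0,0],[0,0,0,0,0,0,0],[0,0,0,0,0,0,0]])

```text
time_s: 8.32
tcp_pos: [0.4998, -0.3179, 0.0929]
eef_rot: [-169.9, -0.1, -110.8]
contact_force: [-0.4, 0.2, -0.7]
gripper_width: 0.0399
gripper_force: 0.0
```

Run:
```python
from w import *
s=get_state();print(s["time_s"],s["tcp_pos"],s["eef_rot"],s["contact_force"],s["moment"],s["gripper_width"],s["gripper_force"])
c=capture("scene");save(c,"s2.png",(160,120,500,330),2.3)
```

```text
8.3167 [ 0.4998 -0.3179  0.0929] [-169.9161   -0.0848 -110.8185] [-0.4483  0.1505 -0.6571] [0.2905 0.514  0.0001] 0.039923974704549746 0.0
```

View pics/s2.png

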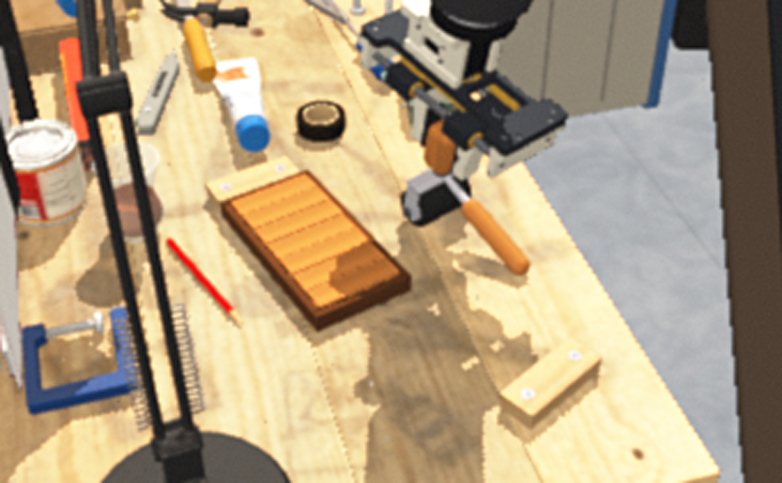

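The board sits flush against the stop around (262,180), and the fingers straddle the roller's grip at (440,145). They are still closing, so I'll keep closing.

Call:
apply_moves(targets=[[0,0,0,0.002,0,0,0],[0,0,0,0,0,0,0],[0,0,0,0,0,0,0],[0,0,0,0,0,0,0],[0,0,0,0,0,0,0],[0,0,0,0,0,0,0]])

```text
time_s: 8.87
tcp_pos: [0.5008, -0.3183, 0.0913]
eef_rot: [-169.8, -0.1, -110.8]
contact_force: [0.8, -0.7, 4.6]
gripper_width: 0.0295
gripper_force: 50.0
```

Run:
```python
from w import *
s=get_state();print(s["time_s"],s["tcp_pos"],s["eef_rot"],s["contact_force"],s["moment"],s["gripper_width"],s["gripper_force"])
# board pose in world
bc=st(-.1141,-.0105,0);by=-30.7+1.65;B=Ro.from_euler('z',by,degrees=True);print("board centre",bc,by)
```

```text
8.8667 [ 0.5008 -0.3183  0.0913] [-169.8467   -0.0903 -110.805 ] [ 0.7851 -0.6564  4.5961] [-0.1757 -0.2406 -0.0206] 0.02950232912122146 49.993271827697754
board centre [ 0.5825 -0.2148  0.    ] -29.05
```

Run:
```python
from w import *
s=get_state();R=Ro.from_euler('xyz',s["eef_rot"],degrees=True)
print("up .09 in tool",R.inv().apply([0,0,.09]))
T=rollR(-29.05,0);rv=(R.inv()*T).as_rotvec()/(np.pi/2);print("turn",rv,T.as_euler('xyz',degrees=True))
p=s["tcp_pos"]+[0,0,.09];t=np.array([.516,-.178,.18])
d=T.inv().apply(t-p);print("then shift",d)
print("roll fwd dir tool",T.inv().apply(Ro.from_euler('z',-29.05,degrees=True).apply([1,0,0])))
```

```text
up .09 in tool [ 0.0001 -0.0159 -0.0886]
turn [-0.1127  0.0071  0.0915] [-180.      0.   -119.05]
then shift [-0.13    0.0548  0.0013]
roll fwd dir tool [-0. -1.  0.]
```

Call:
apply_moves(targets=[[0,0,-0.004,-0.022,0,0,0],[0,0,-0.004,-0.022,0,0,0],[0,0,-0.004,-0.022,0,0,0],[0,0,-0.004,-0.023,0,0,0],[0,0,0,0,-0.056,0.004,0.046],[0,0,0,0,-0.057,0.003,0.046],[0,-0.026,0.011,0,0,0,0],[0,-0.026,0.011,0,0,0,0],[0,-0.026,0.011,0,0,0,0],[0,-0.026,0.011,0,0,0,0],[0,-0.026,0.011,0,0,0,0],[0,0,0,0,0,0,0],[0,0,0,0,0,0,0]])

```text
time_s: 9.95
tcp_pos: [0.5142, -0.1761, 0.1798]
eef_rot: [179.7, -0.0, -119.0]
contact_force: [0.7, -0.4, -3.6]
gripper_width: 0.0297
gripper_force: 50.0
```

Run:
```python
from w import *
s=get_state();print(s["time_s"],s["tcp_pos"],s["eef_rot"],s["contact_force"],s["moment"],s["gripper_width"],s["joints"])
c=capture("scene");save(c,"s3.png",(160,120,500,330),2.3);P=cloud(c)
go([.516,-.178,.114],rollR(-29.05,0).as_euler('xyz',degrees=True))
c=capture("wrist");P=cloud(c)
B=Ro.from_euler('z',-29.05,degrees=True).as_matrix();Q=(P-np.array([.5825,-.2148,0]))@B
m=(Q[...,2]>.012)&(Q[...,2]<.03)&(np.abs(Q[...,1])<.07)&(np.abs(Q[...,0])<.12);q=Q[m]
if len(q)>50: r=cv2.minAreaRect(q[:,:2].astype(np.float32));print(len(q),cv2.boxPoints(r))
```

```text
9.95 [ 0.5142 -0.1761  0.1798] [ 179.6872   -0.0429 -119.0041] [ 0.6631 -0.3843 -3.6079] [-0.0337 -0.1772 -0.0461] 0.02973905883789301 [  1.676   11.4967 -20.996   -0.1451 -57.7982 -30.6027]
shift tool [ 0.0001 -0.0023  0.066 ] rows 2 each [ 0.     -0.0011  0.033 ]
turn [ 0.0031 -0.0005 -0.0001] rows 1 each [ 0.0031 -0.0005 -0.0001]
17482 [[-0.0956  0.0514]
 [-0.0945 -0.0487]
 [ 0.1209 -0.0465]
 [ 0.1199  0.0536]]
```

View pics/s3.png

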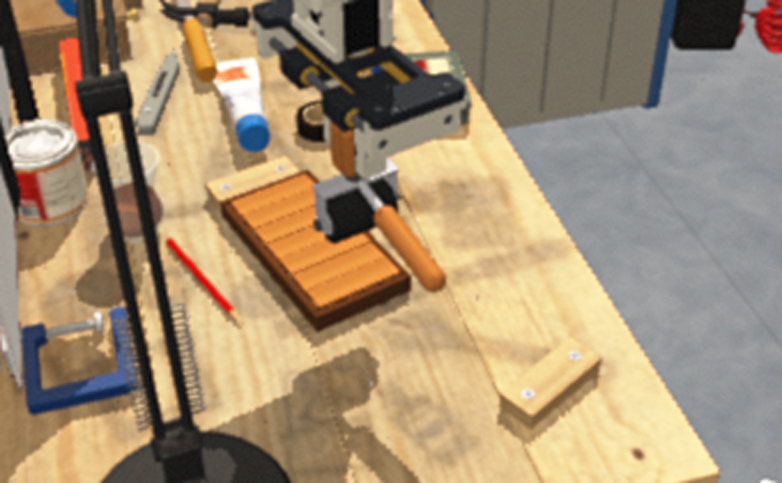

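The roller hangs upright over the board's near half (drum at (345,205), tail to (430,275)), and the board pose is confirmed. Lowering now.

Call:
apply_moves(targets=[[0,0,0,0.03,0.003,0,0],[0,0,0,0.02,0,0,0],[0,0,0,0.01,0,0,0],[0,0,0,0.004,0,0,0],[0,0,0,0.003,0,0,0],[0,0,0,0,0,0,0]])

```text
time_s: 10.55
tcp_pos: [0.5159, -0.1784, 0.1146]
eef_rot: [-179.8, -0.0, -119.1]
contact_force: [0.9, 0.8, -3.7]
gripper_width: 0.0296
gripper_force: 50.0
```

Call:
apply_moves(targets=[[0,0,0,0.002,0,0,0],[0,0,0,0,0,0,0]])

```text
time_s: 10.72
tcp_pos: [0.5164, -0.178, 0.1132]
eef_rot: [-179.7, 0.0, -119.1]
contact_force: [-1.7, -1.2, -1.1]
gripper_width: 0.0296
gripper_force: 50.0
```

Call:
apply_moves(targets=[[0,0,0,0.002,0,0,0],[0,0,0,0.001,0,0,0],[0,0,0,0,0,0,0]])

```text
time_s: 10.97
tcp_pos: [0.5179, -0.1787, 0.1122]
eef_rot: [-179.5, 0.0, -119.0]
contact_force: [-2.5, -4.4, 13.4]
gripper_width: 0.0296
gripper_force: 50.0
```

Call:
apply_moves(targets=[[0,0,0,0.002,0,0,0],[0,0,0,0,0,0,0]])

```text
time_s: 11.13
tcp_pos: [0.5194, -0.1794, 0.112]
eef_rot: [-179.3, 0.0, -119.0]
contact_force: [-2.6, -6.0, 23.8]
gripper_width: 0.03
gripper_force: 50.0
```

Call:
apply_moves(targets=[[0,0,-0.004,0,0,0,0],[0,0,-0.004,0,0,0,0],[0,0,-0.004,0,0,0,0],[0,0,-0.004,0,0,0,0],[0,0,-0.004,0,0,0,0],[0,0,-0.004,0,0,0,0],[0,0,-0.004,0,0,0,0],[0,0,-0.004,0,0,0,0],[0,0,-0.004,0,0,0,0],[0,0,-0.004,0,0,0,0]])

```text
time_s: 11.97
tcp_pos: [0.5539, -0.1986, 0.1121]
eef_rot: [-179.4, 0.1, -119.0]
contact_force: [-2.5, -3.1, 22.3]
gripper_width: 0.0296
gripper_force: 50.0
```

```bash
cat > b.py <<'E'
from w import *
s=get_state();B=Ro.from_euler('z',-29.05,degrees=True).as_matrix()
print(s["time_s"],s["tcp_pos"],s["eef_rot"],s["contact_force"],"board frame tcp",(s["tcp_pos"]-np.array([.5825,-.2148,0]))@B, "force bf",s["contact_force"]@B)
E
python3 b.py
```

```text
11.9667 [ 0.5539 -0.1986  0.1121] [-179.3728    0.0644 -118.9852] [-2.5224 -3.0702 22.3175] board frame tcp [-0.0328  0.0003  0.1121] force bf [-0.7143 -3.9088 22.3175]
```

Pressing force is steady at about 22 N and the roller runs straight. I'll keep rolling towards the stop.

Call:
apply_moves(targets=[[0,0,-0.005,0,0,0,0],[0,0,-0.005,0,0,0,0],[0,0,-0.005,0,0,0,0],[0,0,-0.005,0,0,0,0],[0,0,-0.005,0,0,0,0],[0,0,-0.005,0,0,0,0],[0,0,-0.005,0,0,0,0],[0,0,-0.005,0,0,0,0],[0,0,-0.005,0,0,0,0],[0,0,-0.005,0,0,0,0],[0,0,0,0,0,0,0]])

```text
time_s: 12.88
tcp_pos: [0.5983, -0.2232, 0.1122]
eef_rot: [-179.3, 0.1, -119.0]
contact_force: [-0.6, -3.7, 17.6]
gripper_width: 0.0297
gripper_force: 50.0
```

```bash
python3 b.py
```

```text
12.8833 [ 0.5983 -0.2232  0.1122] [-179.334     0.066  -119.0035] [-0.5814 -3.6865 17.5969] board frame tcp [0.0178 0.0003 0.1122] force bf [ 1.2818 -3.5051 17.5969]
```

Call:
apply_moves(targets=[[0,0,-0.005,0.001,0,0,0],[0,0,-0.005,0,0,0,0],[0,0,-0.005,0,0,0,0],[0,0,-0.005,0,0,0,0],[0,0,-0.005,0,0,0,0],[0,0,-0.005,0,0,0,0],[0,0,-0.005,0,0,0,0],[0,0,-0.005,0,0,0,0],[0,0,-0.005,0,0,0,0],[0,0,-0.005,0,0,0,0],[0,0,-0.005,0,0,0,0],[0,0,0,0,0,0,0]])

```text
time_s: 13.88
tcp_pos: [0.6466, -0.2499, 0.1123]
eef_rot: [-179.3, 0.1, -119.0]
contact_force: [-1.0, -3.0, 11.3]
gripper_width: 0.0298
gripper_force: 50.0
```

```bash
python3 b.py
```

```text
13.8833 [ 0.6466 -0.2499  0.1123] [-179.2585    0.102  -119.0299] [-0.9553 -2.9616 11.3367] board frame tcp [0.0731 0.0004 0.1123] force bf [ 0.603  -3.0529 11.3367]
```

Call:
apply_moves(targets=[[0,0,0,0.002,0,0,0],[0,0,-0.003,0,0,0,0],[0,0,0,0,0,0,0],[0,0,0.008,0,0,0,0],[0,0,0.008,0,0,0,0],[0,0,0.008,0,0,0,0],[0,0,0.008,0,0,0,0],[0,0,0.008,0,0,0,0],[0,0,0.008,0,0,0,0],[0,0,0.008,0,0,0,0],[0,0,0.008,0,0,0,0],[0,0,0.008,0,0,0,0],[0,0,0.008,0,0,0,0],[0,0,0.008,0,0,0,0],[0,0,0.008,0,0,0,0],[0,0,0.008,0,0,0,0]])

```text
time_s: 15.22
tcp_pos: [0.56, -0.2015, 0.1119]
eef_rot: [-179.0, 0.1, -118.9]
contact_force: [-2.3, -7.5, 32.3]
gripper_width: 0.03
gripper_force: 50.0
```

```bash
python3 b.py
```

```text
15.2167 [ 0.56   -0.2015  0.1119] [-178.9823    0.1185 -118.9072] [-2.2674 -7.4575 32.3225] board frame tcp [-0.0262  0.0007  0.1119] force bf [ 1.639  -7.6203 32.3225]
```

Call:
apply_moves(targets=[[0,0,0.008,-0.001,0,0,0],[0,0,0.008,0,0,0,0],[0,0,0.008,0,0,0,0],[0,0,0.008,0,0,0,0],[0,0,0.008,0,0,0,0],[0,0,0.006,0,0,0,0],[0,0,0,-0.01,0,0,0],[0,0,0,-0.03,0,0,0],[0,0,0,-0.03,0,0,0],[0,0,0,0,0,0,0]])

```text
time_s: 16.05
tcp_pos: [0.5169, -0.1769, 0.1813]
eef_rot: [-179.4, 0.2, -119.0]
contact_force: [1.6, -1.0, -3.1]
gripper_width: 0.0298
gripper_force: 50.0
```

```bash
python3 b.py
cat > chk.py <<'E'
from w import *
B=Ro.from_euler('z',-29.05,degrees=True).as_matrix()
for n in("wrist","top","scene"):
    P=cloud(capture(n));Q=(P-np.array([.5825,-.2148,0]))@B
    z=lambda x0,x1,y0,y1:(lambda q:(round(float(np.median(q))*1000,2),len(q)) if len(q)>8 else None)(Q[(Q[...,0]>x0)&(Q[...,0]<x1)&(Q[...,1]>y0)&(Q[...,1]<y1)&(Q[...,2]>.005)&(Q[...,2]<.04)][:,2])
    print(n,"slips mm",[z(x/1000-.008,x/1000+.008,-.036,.036) for x in range(-75,76,25)],"edge L,R",z(-.08,.08,.0435,.048),z(-.08,.08,-.048,-.0435),"stop",z(.10,.12,-.03,.03))
    m=(Q[...,2]>.0185)&(Q[...,2]<.03)&(np.abs(Q[...,1])<.06)&(np.abs(Q[...,0])<.1)
    if m.sum()>2000: print(cv2.boxPoints(cv2.minAreaRect(Q[m][:,:2].astype(np.float32))).tolist())
E
python3 chk.py
```

```text
16.05 [ 0.5169 -0.1769  0.1813] [-179.3512    0.2102 -119.0433] [ 1.5909 -0.9528 -3.1494] board frame tcp [-0.0757  0.0013  0.1813] force bf [ 1.8535 -0.0605 -3.1494]
wrist slips mm [(20.42, 259), (20.36, 642), (20.24, 1084), (20.17, 1085), (20.19, 1084), (20.15, 1082), (20.12, 1083)] edge L,R (19.95, 453) (19.86, 894) stop (18.21, 1089)
[[-0.0951651856303215, 0.05164399370551109], [-0.0945991650223732, -0.04850245639681816], [0.10037257522344589, -0.04740048572421074], [0.09980655461549759, 0.052745964378118515]]
top slips mm [(19.45, 17), (20.5, 19), (18.98, 19), None, (20.09, 12), None, (20.04, 14)] edge L,R None (19.13, 119) stop (18.2, 28)
scene slips mm [(20.67, 180), (20.77, 185), (20.83, 148), (20.5, 88), (20.79, 107), (20.91, 121), (20.71, 139)] edge L,R (20.82, 108) (20.44, 29) stop (19.08, 129)
[[-0.09698223322629929, 0.0537528321146965], [-0.09557690471410751, -0.04781384766101837], [0.10091675072908401, -0.0450950488448143], [0.09951142221689224, 0.056471630930900574]]
```

Run:
```python
from w import *
s=get_state();R=Ro.from_euler('xyz',s["eef_rot"],degrees=True);T=rollR(-20.8,10.15)
t=np.array([.5008,-.3183,.0913]);a=t+[0,0,.09]
print("shift",R.inv().apply(a-s["tcp_pos"]),"turn",(R.inv()*T).as_rotvec()/(np.pi/2),"down .07",T.inv().apply([0,0,-.07]))
```

```text
shift [ 0.1302 -0.0583 -0.0064] turn [ 0.111  -0.0076 -0.0925] down .07 [-0.      0.0123  0.0689]
```

Call:
apply_moves(targets=[[0,0.026,-0.0115,0,0,0,0],[0,0.026,-0.0115,0,0,0,0],[0,0.026,-0.0115,0,0,0,0],[0,0.026,-0.0115,0,0,0,0],[0,0.026,-0.0115,0,0,0,0],[0,0,0,0,0.056,-0.004,-0.046],[0,0,0,0,0.055,-0.004,-0.046],[0,0,0.005,0.025,0,0,0],[0,0,0.004,0.022,0,0,0],[0,0,0.003,0.02,0,0,0],[0,0,0,0,0,0,0],[0,0,0,0,0,0,0]])

```text
time_s: 17.2
tcp_pos: [0.499, -0.3178, 0.1051]
eef_rot: [-170.1, -0.1, -110.8]
contact_force: [0.5, 0.4, -2.8]
gripper_width: 0.0298
gripper_force: 50.0
```

Run:
```python
from w import *
s=get_state();print(s["time_s"],s["tcp_pos"],s["eef_rot"],s["contact_force"])
go([.5008,-.3183,.0913],rollR(-20.8,10.15).as_euler('xyz',degrees=True))
```

```text
17.2 [ 0.499  -0.3178  0.1051] [-170.1472   -0.0547 -110.8278] [ 0.5208  0.3815 -2.8002]
shift tool [-0.0002  0.0005  0.0139] rows 1 each [-0.0002  0.0005  0.0139]
turn [ 0.0033 -0.0007 -0.0002] rows 1 each [ 0.0033 -0.0007 -0.0002]
```

Call:
apply_moves(targets=[[0,0,0.001,0.006,0.003,0,0],[0,0,0,0.004,0,0,0],[0,0,0,0.002,0,0,0],[0,0,0,0,0,0,0]])

```text
time_s: 17.53
tcp_pos: [0.5018, -0.3186, 0.0953]
eef_rot: [-169.6, -0.0, -110.8]
contact_force: [0.4, 0.4, -3.6]
gripper_width: 0.0297
gripper_force: 50.0
```

Call:
apply_moves(targets=[[0,0,0,0.001,0,0,0],[0,0,0,0,0,0,0]])

```text
time_s: 17.7
tcp_pos: [0.5021, -0.3188, 0.0947]
eef_rot: [-169.5, -0.0, -110.8]
contact_force: [0.0, 0.9, -4.3]
gripper_width: 0.0301
gripper_force: 50.0
```

Call:
apply_moves(targets=[[0,0,0,0.002,0,0,0],[0,0,0,0,0,0,0]])

```text
time_s: 17.87
tcp_pos: [0.5023, -0.3189, 0.0923]
eef_rot: [-169.6, -0.0, -110.8]
contact_force: [0.9, -0.5, -4.2]
gripper_width: 0.0299
gripper_force: 50.0
```

Call:
apply_moves(targets=[[0,0,0,0.001,0,0,0],[0,0,0,0,0,0,0]])

```text
time_s: 18.03
tcp_pos: [0.5026, -0.319, 0.0917]
eef_rot: [-169.5, -0.0, -110.8]
contact_force: [-0.4, 0.8, -0.0]
gripper_width: 0.0296
gripper_force: 50.0
```

Call:
apply_moves(newtons=5, targets=[[0,0,0,0.0005,0,0,0],[0,0,0,0,0,0,0],[0.4,0,0,0,0,0,0],[0.4,0,0,0,0,0,0],[0.8,0,0,0,0,0,0],[1,0,0,0,0,0,0],[1,0,0,0,0,0,0],[1,0,0,0,0,0,0],[1,0,0,0,0,0,0]])

```text
time_s: 18.78
tcp_pos: [0.5025, -0.319, 0.0909]
eef_rot: [-169.6, -0.0, -110.8]
contact_force: [0.6, 0.1, 0.8]
gripper_width: 0.0628
gripper_force: 0.0
```

Call:
apply_moves(targets=[[1,0,0,0,0,0,0],[1,0,0,0,0,0,0],[1,0,0,-0.015,0,0,0],[1,0,0,-0.025,0,0,0],[1,0,0,-0.03,0,0,0],[1,0,0,-0.03,0,0,0],[1,0,0,-0.03,0,0,0],[1,0,0,0,0,0,0],[1,0,0,0,0,0,0]])

```text
time_s: 19.53
tcp_pos: [0.4813, -0.3107, 0.2211]
eef_rot: [-169.3, 0.0, -110.8]
contact_force: [-0.3, 0.5, -0.6]
gripper_width: 0.0875
gripper_force: 0.0
```

```bash
python3 chk.py
python3 - <<'E'
from w import *
s=get_state();print(s["time_s"],s["tcp_pos"],s["gripper_width"])
P=cloud(capture("wrist"));rect(P,(.4,-.4),(.6,-.25),.1,.13,"grip top")
save(capture("scene"),"s4.png",(160,120,500,330),2.3)
E
```

```text
wrist slips mm [(20.04, 321), (20.07, 370), (19.99, 418), (20.02, 464), (19.95, 505), (19.93, 542), (19.86, 455)] edge L,R (19.79, 45) (18.44, 840) stop (18.17, 95)
[[-0.09543244540691376, 0.05152222141623497], [-0.09471942484378815, -0.049219418317079544], [0.09932270646095276, -0.047846030443906784], [0.09860968589782715, 0.05289560928940773]]
top slips mm [None, None, None, None, None, None, (19.73, 134)] edge L,R (19.6, 19) None stop (17.85, 231)
scene slips mm [(20.91, 187), (20.76, 184), (20.81, 171), (20.72, 163), (20.61, 157), (20.84, 147), (20.63, 147)] edge L,R (20.44, 103) (20.32, 46) stop (19.05, 142)
[[-0.09654209762811661, 0.05415216460824013], [-0.09546203166246414, -0.0475105382502079], [0.10056797415018082, -0.04542790725827217], [0.09948790818452835, 0.05623479560017586]]
19.6833 [ 0.48   -0.3103  0.2177] 0.08755694413970969
grip top 1322 0.1127 [ 0.498  -0.3204] [0.0336 0.03  ] 70.38 
 [[ 0.4782 -0.3312]
 [ 0.5065 -0.3413]
 [ 0.5178 -0.3096]
 [ 0.4895 -0.2996]]
```

View pics/s4.png

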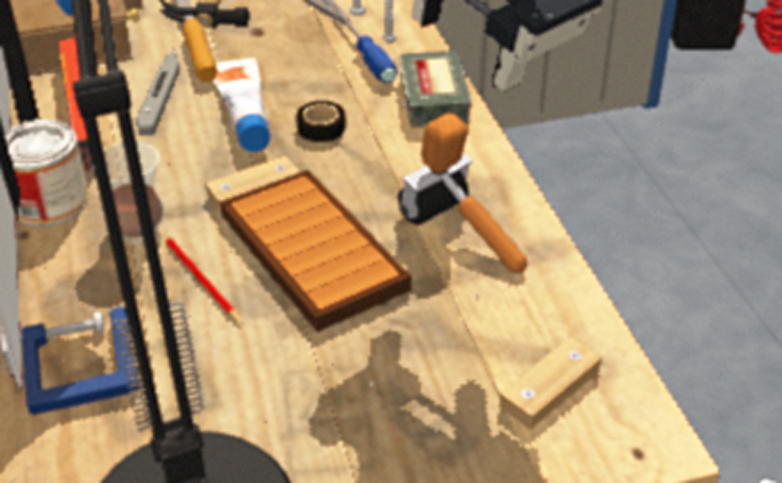

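The roller is back on its drum and tail at about (440,200), clear of the board. The board is flush with the stop at (262,180), the slips are level with the edging, and the pencil, glass and tape are where they were. Handing in.

```bash
python3 -c "
from plant import close_job
print(close_job())"
```

```text
the job is handed in; nothing more can be done
None
```

The job is handed in (no verdict was returned): the board is tight against the stop, all seven slips measure flush with the edging, and the roller stands on its drum and tail clear of the board, with the pencil, tea glass and tape undisturbed.

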